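# Stack an order box on the carrier and lock it with the C-clip

### The job

Stack the loose blue lidded box squarely on the blue box that stands on the carrier, with its corner feet down in the recesses of the lid below. Then lock the stack: slide the yellow C-clip sideways, gap first, onto the carrier's rod just under its red head, and leave it lying flat on the top lid. Do not disturb the grey box, which belongs to another order, nor the tape roll, and let everything go.

Things in the scene. Friction and masses are not known exactly. Their poses are not given: they have to be found in the camera images.
- box_c (a point): Centre of the loose blue box on the table, lid shut and latched: 110 x 58 x 65 mm (x, y, z), about 0.3 kg, the same either way round. Centre is 32.5 mm above the feet's bottoms. Upright flush sides to grip. Four round tapered feet 7 mm tall, 11 mm across (8 at the bottom), at x +-44, y +-18 mm; body from 7, lid from 52 to 65 mm. Its lid is like that of base_c.
- base_c (a point): Centre of the other blue box, same make and size, loose but seated in the carrier. Top of its lid is 32.5 mm above this point; the lid has square recesses 15 mm wide, 8 mm deep at x +-44, y +-18 mm. A box stacked with its feet in them stands body on lid, its centre 58 mm above this one (65 mm if the feet miss).
- decoy_c (a point): Centre of a grey box with a white lid, same make and size, on the table: leave it alone.
- carrier: Aluminium board 190 x 86 x 15 mm fixed to the table, with recesses for a box. Origin on the table under the box's middle; z up; x along the box's long side towards the rod. Upright steel rod, 10 mm thick, at x = 70 mm, y = 0, 15 mm beyond the box; its red head, 22 mm across, spans 157 to 167 mm above the table. The top lid of the stack is at 131 mm: 26 mm free under the head.
- rod (a point): Point on the axis of the carrier's upright rod, 135 mm above the table: where the centre of the clip's C ring ends up, the clip's underside on the lid 4 mm lower.
- clip_fin (a point): Centre of the grip fin of the yellow plastic C-clip (45 g) lying flat on the table: tongue 30 mm wide, 8 mm thick, with the fin upright on it and a flat C ring at its end. Fin 36 mm long (x), 10 mm thick (y), from 8 to 38 mm above the underside; this point is at 23 mm. x points from fin to ring and out of its gap; z up. The tongue ends 22 mm behind this point.
- clip_bore (a point): Centre of the clip's C ring, 50 mm ahead of the fin's centre along clip x, 4 mm above the underside. Ring 18 mm inside, about 34 mm outside, 8 mm thick; its gap, 14 mm at the narrowest, faces clip +x and flares outwards. The rod passes the gap freely, with no snap.
- tape: Roll of brown tape lying flat, 92 mm across, 46 mm high, origin at the centre of its underside: leave it alone.

How it is judged:
By the outcome, as a careful person would: the job done as asked, in the order asked, and still so for the second after the job is handed in, with the robot touching nothing.
It also fails if it takes over 64 s, if anything falls off the work surface, if the arm or the gripper's body presses on something with over 40 N, if the wrist force passes 120 N, or if a joint passes its speed limit or range.

### The arm

A 6-joint arm with a two-finger parallel gripper is mounted at the origin on the work surface. World frame = base frame: x ahead of the robot, y to its left, z up, the work surface at z = 0. Lengths are in mm, angles in rad, forces in N, time in s.
With the tool pointing down it reaches from about 350 to 975 mm from the base axis. Payload 7.1 kg.
Tool frame: the origin (TCP) lies at the centre of the arm's flange, where the gripper is bolted on; the fingertips stand 182 mm ahead of it and the grasp point (between the pads) lies 163 mm ahead of it; z points along the fingers, y is the line along which they close (so a half turn about z gives the same grasp; the last joint's range is limited). The gripper opens to 88 mm and grips with 3 to 60 N. Pads are 20 mm wide; open, the fingers measure 115 mm over their backs; the gripper's body (75 mm by 178 mm) begins 61 mm behind the grasp point.
Start: joints at [-1.314, 0.423, 1.63, -0, 1.089, -0.019], TCP at [170.217, -601.359, 404.675] pointing down, gripper open.
Joint ranges: [-3, 3], [-0.9, 2.11], [0.09, 2.58], [-1.31, 4.45], [0.11, 2.69], [-2.54, 2.54]. Speed limits (rad/s): [2.39, 2.39, 3.01, 3.14, 3.14, 3.14].

### API

Orientations are given as a rotation vector (axis times angle).
In Python, from workcell import readout, get_image, ctrl gives the robot as it stands.
- The arm moves only by the tool step_arm, never from a script. Its argument "targets" is a list that holds one entry, the list of rows, each a list of 7 numbers: the shift along the world's x, y, z as a fraction of full scale, then the turn, a rotation vector about the world's x, y, z as a fraction of full scale, then the opening, from 0 (shut) to 1 (fully open). In form: [[[dx, dy, dz, wx, wy, wz, claw], ...]]. A call has exactly 5 rows; each row shifts and turns the commanded pose from where the row before left it; what a row does not reach is not made up. Full scale, the value 1, is 0.05 m for a shift and 4 degrees for a turn. A row lasts 1/8 s, in which the tool goes at most 62.5 mm and 10.7 degrees, less where a joint would pass 70% of its speed; a pose out of reach is approached as far as the arm can. A call with a number of a shift or a turn outside -1 to 1 is refused whole. A call with a gripper value outside its range is refused whole. The fingers move at their own pace and stop on an object; the grip force is fixed at half the most. Time passes only in rows, so rows that do not move let the fingers close, or fill a call up. It gives the time, the measured TCP pose, the force, the opening and the grip force at its end, in the units of the state.
- readout.get_obs(): the state, without advancing time (a new reading comes with each control period).
- get_image(name): name is "side" or "top"; returns a dict with "pixels" (480x640x3 uint8, red, green, blue), "intrinsics" (3x3 intrinsics, pixels), "extrinsics" (4x4, takes a point from world to camera coordinates). Camera axes: x right, y down, z forward; pixel columns grow to the right and rows downward; lengths in mm; the calibration is good to about 2 mm. A picture is of the moment at which its call begins. There is no depth.
- ctrl.close_job(): hands the job in; it is judged then, once.
The state is a dict: "t": time; "qpos": joint angles; "qvel": joint speeds; "joint_torque": joint torques, N m; "ee_pos": TCP position; "orientation": TCP orientation; "ft_force": force on the tool from outside, world axes, zero at the start; "moment": the same for the moment, N m; "width": finger opening in mm; "grasp_force": force on a finger pad.
Only numpy, scipy, OpenCV 4.12 (cv2) and the standard library are available. Lean on these libraries where they do the work, as an engineer would, in place of code of your own. Each camera call takes 0.05 s, during which the arm holds its last target. There are 200 camera calls.

## Working session

There is one attempt and no reset: what is moved stays moved. The work goes in short steps, Python scripts to look and compute and a tool call to move; the robot and the scene stay as the last step left them, time stands still between calls to the robot, and variables do not carry over. Pictures are saved under pics/ and viewed, at most 10 in all, crops included, and the job is handed in when it is done.

Besides the shell and the picture viewer there is one more tool, called as name([rows], argument=value, ...), one row to a line, values as JSON. step_arm: Moves the arm, as the interface text tells. Shift numbers are shares of 0.05 m and turn numbers shares of 4 degrees, none past 1 either way. Its arguments: {"type":"object","properties":{"targets":{"type":"array"}},"required":["targets"]}

```bash
mkdir -p pics
cat > h.py <<'E'
import numpy as np, cv2
from workcell import readout, get_image, ctrl
def snap(n,f):
    d=get_image(n); np.savez('pics/'+f+'.npz',**{k:np.array(d[k]) for k in('pixels','intrinsics','extrinsics')})
    cv2.imwrite('pics/'+f+'.png',np.array(d['pixels'])[:,:,::-1]); return d
def load(f): return np.load('pics/'+f+'.npz')
def P(d): return np.array(d['intrinsics'])@np.array(d['extrinsics'])[:3]
def proj(d,X):
    X=np.atleast_2d(X); p=(P(d)@np.c_[X,np.ones(len(X))].T).T; return p[:,:2]/p[:,2:]
def onz(d,uv,z):
    M=P(d); H=np.c_[M[:,0],M[:,1],M[:,2]*z+M[:,3]]
    q=np.linalg.solve(H,[uv[0],uv[1],1]); return q[:2]/q[2]
def tri(a,ua,b,ub):
    X=cv2.triangulatePoints(P(a),P(b),np.array(ua,float).reshape(2,1),np.array(ub,float).reshape(2,1)).ravel(); return X[:3]/X[3]
E
python3 - <<'E'
from h import *
np.set_printoptions(suppress=True,precision=3)
for n in('side','top'):
    d=snap(n,n+'0'); print(np.array(d['intrinsics']),np.array(d['extrinsics']))
print(readout.get_obs())
E
```

```text
[[607.962   0.    319.783]
 [  0.    607.962 240.481]
 [  0.      0.      1.   ]] [[  -0.961   -0.275   -0.012  519.461]
 [  -0.151    0.565   -0.811  142.837]
 [   0.23    -0.778   -0.585 1271.82 ]
 [   0.       0.       0.       1.   ]]
[[545.858   0.    323.249]
 [  0.    545.858 243.604]
 [  0.      0.      1.   ]] [[   0.024   -0.999   -0.022    9.879]
 [  -0.985   -0.02    -0.169  513.92 ]
 [   0.169    0.026   -0.985 1128.2  ]
 [   0.       0.       0.       1.   ]]
{'t': 0.1, 'qpos': array([-1.314,  0.424,  1.631,  0.   ,  1.089, -0.019]), 'qvel': array([-0.   ,  0.   , -0.002,  0.001,  0.001, -0.   ]), 'joint_torque': array([ -0.   , -54.561, -27.433,   0.064,   0.019,  -0.   ]), 'ee_pos': array([ 170.155, -601.121,  403.963]), 'orientation': array([-3.11 , -0.432,  0.   ]), 'ft_force': array([0.209, 0.758, 0.746]), 'moment': array([ 0.04 , -0.029, -0.044]), 'grasp_force': 0.0, 'width': 87.62825910583966}
```

View pics/top0.png

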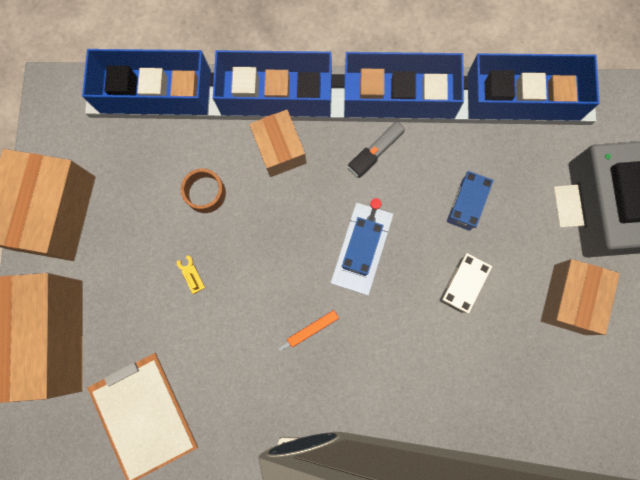

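View pics/side0.png

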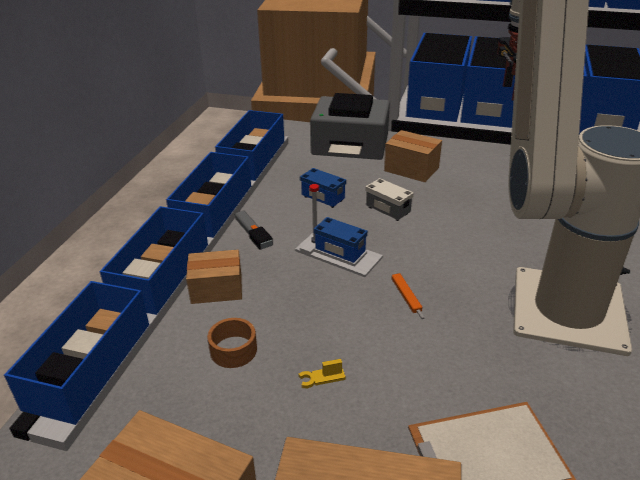

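Run:
```python
from h import *
rows=[]
for f,cs in(('top0',[(471,200),(364,245),(190,275)]),('side0',[(323,186),(335,235),(323,374)])):
    im=load(f)['pixels'][:,:,::-1]; r=[]
    for u,v in cs:
        w=42 if u!=364 and u!=335 else 52
        c=im[v-w:v+w,u-w:u+w]; r.append(cv2.resize(c,(266,266),interpolation=cv2.INTER_CUBIC))
        print(f,u-w,v-w,266/(2*w))
    rows.append(np.hstack(r))
cv2.imwrite('pics/crops.png',np.vstack(rows))
for f in('top0','side0'):
    h=cv2.cvtColor(load(f)['pixels'],cv2.COLOR_RGB2HSV)
    for nm,lo,hi in(('red',(0,190,120),(6,255,255)),('yel',(20,150,80),(32,255,255)),('blue',(100,120,40),(125,255,255))):
        n,_,s,c=cv2.connectedComponentsWithStats(cv2.inRange(h,lo,hi))
        for i in range(1,n):
            if 40<s[i,4]<3000: print(f,nm,s[i],c[i].round(1))
```

```text
top0 429 158 3.1666666666666665
top0 312 193 2.5576923076923075
top0 148 233 3.1666666666666665
side0 281 144 3.1666666666666665
side0 283 183 2.5576923076923075
side0 281 332 3.1666666666666665
top0 yel [177 256  28  38 423] [191.3 275.8]
top0 blue [ 213   51  119   64 2826] [258.  81.]
top0 blue [ 344   52  120   64 2085] [399.9  86.2]
top0 blue [ 451  172   39   54 1079] [471.1 198.5]
top0 blue [ 343  220   37   54 1088] [362.  245.8]
side0 yel [299 359  47  29 735] [324.1 373.7]
side0 blue [589   0  51   9 385] [616.1   3.5]
side0 blue [ 580   45   60   87 2733] [608.7  97.2]
side0 blue [301 168  45  39 985] [323.7 185.4]
side0 blue [ 314  217   53   45 1419] [340.1 237.7]
```

View pics/crops.png

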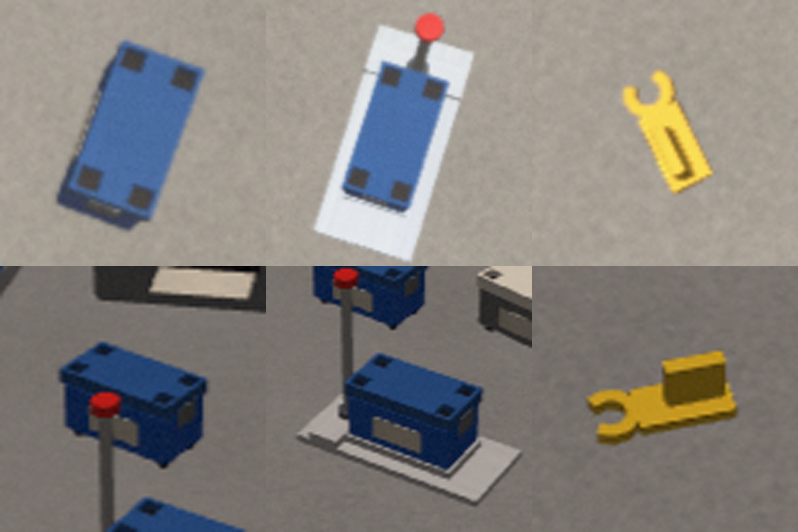

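```bash
cat > fit.py <<'E'
from h import *
from scipy.optimize import least_squares, minimize
def refine(f,uv,r=4):
    g=load(f)['pixels'].astype(float).max(2); u,v=np.round(uv).astype(int)
    p=g[v-r:v+r+1,u-r:u+r+1]; w=np.clip(np.percentile(p,75)-p-8,0,None)
    yy,xx=np.mgrid[-r:r+1,-r:r+1]; w=w*(np.hypot(xx,yy)<=r+.5); return np.array([u+(w*xx).sum()/w.sum(),v+(w*yy).sum()/w.sum()])
def R2(a): return np.array([[np.cos(a),-np.sin(a)],[np.sin(a),np.cos(a)]])
def posepts(x,L): return np.c_[L[:,:2]@R2(x[3]).T+x[:2],L[:,2]+x[2]]
def fitpts(obs,x0):  # obs: list (view, uv, local)
    f=lambda x: np.concatenate([(proj(d,posepts(x,np.array([l])))[0]-uv) for d,uv,l in obs])
    s=least_squares(f,x0,x_scale=[10,10,10,.1],loss='soft_l1'); return s.x,f(s.x).reshape(-1,2)
a=np.linspace(np.radians(50),np.radians(310),30)
RING=np.r_[np.c_[17*np.cos(a),17*np.sin(a)],np.c_[9*np.cos(a),9*np.sin(a)][::-1]]
def clipmask(d,x,S,box):
    x0,y0,x1,y1=box; m=np.zeros(((y1-y0)*S,(x1-x0)*S),np.uint8)
    q=lambda L: np.round((proj(d,posepts(x,np.array(L,float)))-[x0,y0]+.5)*S).astype(np.int32)
    bx=lambda a,b,c,e,z0,z1:[[i,j,k] for i in(a,b) for j in(c,e) for k in(z0,z1)]
    cv2.fillConvexPoly(m,cv2.convexHull(q(bx(-22,35,-15,15,-23,-15))),1)
    cv2.fillConvexPoly(m,cv2.convexHull(q(bx(-18,18,-5,5,-15,15))),1)
    for z in(-23,-19,-15): cv2.fillPoly(m,[q(np.c_[RING+[50,0],np.full(60,z)])],1)
    return m
E
python3 - <<'E'
from fit import *
np.set_printoptions(suppress=True,precision=2)
T,S=load('top0'),load('side0')
L=[(44,18,32.5),(44,-18,32.5),(-44,18,32.5),(-44,-18,32.5)]
def run(nm,tp,to,ts,sp,so,ss):
    obs=[('top0',T,np.array(p)/ts+to-.3,l) for p,l in zip(tp,L)]+[('side0',S,np.array(p)/ss+so-.3,l) for p,l in zip(sp,L)]
    o=[(d,refine(f,uv,3),l) for f,d,uv,l in obs]
    c=np.mean([onz(T,o[i][1],60) for i in range(4)],0); v=onz(T,o[0][1],60)-onz(T,o[2][1],60)
    x,r=fitpts(o,[c[0],c[1],32,np.arctan2(v[1],v[0])]); print(nm,x,np.degrees(x[3]),r.ravel())
    return x
run('box',[(133,59),(185,78),(89,178),(141,197)],(429,158),3.1667,[(74,109),(105,83),(163,132),(196,117)],(281,144),3.1667)
run('base',[(125,76),(168,89),(93,187),(135,192)],(312,193),2.5577,[(93,116),(115,101),(182,144),(204,127)],(283,183),2.5577)
m={}
for f,d in(('top0',T),('side0',S)):
    h=cv2.cvtColor(d['pixels'],cv2.COLOR_RGB2HSV)
    r=cv2.inRange(h,(0,170,100),(8,255,255))|cv2.inRange(h,(174,170,100),(180,255,255))
    n,_,s,c=cv2.connectedComponentsWithStats(r)
    print(f,[(s[i,:],c[i]) for i in range(1,n) if s[i,4]>15][:6])
    bx=(170,245,215,300) if f=='top0' else (290,350,355,395)
    k=cv2.inRange(h,(15,120,30),(35,255,255))[bx[1]:bx[3],bx[0]:bx[2]]; k=cv2.morphologyEx(k,cv2.MORPH_CLOSE,np.ones((2,2)))
    m[f]=(d,bx,(cv2.resize(k,None,fx=8,fy=8,interpolation=cv2.INTER_LINEAR)>127).astype(np.uint8))
def cost(x):
    t=0
    for d,bx,k in m.values():
        r=clipmask(d,x,8,bx); t+=1-(r&k).sum()/(r|k).sum()
    return t
c=onz(T,(191.3,275.8),15)
best=min((minimize(cost,[c[0],c[1],z,a],method='Nelder-Mead',options=dict(initial_simplex=np.array([c[0],c[1],z,a])+np.vstack([np.zeros(4),np.diag([12,12,8,.3])]),xatol=.02,fatol=1e-4)) for z in(15,28) for a in(.1,.4,.7)),key=lambda s:s.fun)
print('clip',best.x,np.degrees(best.x[3]),best.fun)
E
```

```text
box [ 616.13 -294.66   25.47   -0.36] -20.403585299299706 [-0.12  0.22 -0.18  0.13  0.17 -0.13  0.07 -0.13  1.37 -1.51 -0.04  1.11
  0.11  0.79 -2.62 -0.86]
base [507.86 -61.57  36.72  -0.28] -16.10793576769427 [-0.32  0.47 -0.27  0.31  0.12 -2.81  0.34 -0.1   0.6  -0.07  0.2   0.04
  0.11  0.13 -0.47 -0.15]
top0 [(array([371, 199,   9,  10,  57], dtype=int32), array([375.05, 203.26]))]
side0 [(array([310, 184,   9,   5,  37], dtype=int32), array([313.81, 186.03]))]
clip [428.28 304.28  18.     0.51] 29.125555088870495 0.10799114379429331
```

```bash
cat >> fit.py <<'E'
L=np.array([(44,18,32.5),(44,-18,32.5),(-44,18,32.5),(-44,-18,32.5)])
def track(views,x,n=4,skip=()):
    for _ in range(n):
        o=[(load(f),refine(f,proj(load(f),posepts(x,L[i:i+1]))[0],3),L[i]) for f in views for i in range(4) if (f,i) not in skip]
        if len(views)==1:
            z=x[2]; g=lambda q: np.concatenate([proj(d,posepts([q[0],q[1],z,q[2]],l[None]))[0]-uv for d,uv,l in o])
            s=least_squares(g,[x[0],x[1],x[3]],x_scale=[10,10,.1],loss='soft_l1'); x=np.array([s.x[0],s.x[1],z,s.x[2]]); r=s.fun
        else: x,r=fitpts(o,x)
    return x,np.abs(r).max()
E
python3 - <<'E'
from fit import *
np.set_printoptions(suppress=True,precision=2)
for nm,x0 in(('box',[616,-294.6,32.5,-.356]),('base',[508,-61.5,40.5,-.281])):
    for v in(['top0'],['side0'],['top0','side0']): print(nm,v,*track(v,x0))
T,S=load('top0'),load('side0')
t,s=(375.05,203.26),(313.81,186.03)
print('head',tri(T,t,S,s),onz(T,t,165),onz(S,s,163))
x=np.array([507.86,-61.57]);a=-.281
print(x+70*np.array([np.cos(a),np.sin(a)]))
E
```

```text
box ['top0'] [ 614.19 -292.9    32.5    -0.36] 0.052977556789528535
box ['side0'] [ 613.9  -285.73   32.5    -0.36] 0.46539989801701154
box ['top0', 'side0'] [ 615.86 -294.12   27.47   -0.36] 0.5358838247072697
base ['top0'] [507.55 -61.27  40.5   -0.29] 0.06197508150256681
base ['side0'] [507.49 -57.46  40.5   -0.29] 0.05692786709650477
base ['top0', 'side0'] [508.22 -61.36  37.71  -0.29] 0.19643310220050125
head [574.95 -80.83 164.14] [574.36 -80.82] [575.84 -82.74]
[575.11 -80.98]
```

step_arm([
  [[0.9,0.6,-0.2,0,0,-0.9,1],[0.9,0.6,-0.2,0,0,-0.9,1],[0.9,0.6,-0.2,0,0,-0.9,1],[0.9,0.6,-0.2,0,0,-0.9,1],[0.9,0.6,-0.2,0,0,-0.9,1]],
])

```text
t: 0.72
ee_pos: [396.4, -450.2, 354.1]
orientation: [-3.141, 0.064, 0.0]
ft_force: [-0.6, -0.1, -0.7]
width: 87.5
grasp_force: 0.0
```

step_arm([
  [[0.9,0.6,-0.2,0,0,-0.9,1],[0.9,0.6,-0.2,0,0,-0.9,1],[0.9,0.6,-0.2,0,0,-0.9,1],[0.9,0.6,-0.2,0,0,-0.9,1],[0.9,0.6,-0.2,0,0,-0.9,1]],
])

```text
t: 1.35
ee_pos: [621.5, -300.1, 303.9]
orientation: [-3.092, 0.554, 0.001]
ft_force: [0.2, -0.7, 0.9]
width: 87.9
grasp_force: 0.0
```

```bash
cat >> h.py <<'E'
def st():
    from scipy.spatial.transform import Rotation as Ro
    o=readout.get_obs(); R=Ro.from_rotvec(o['orientation']).as_matrix(); y=R[:,1]
    print('t %.2f pos'%o['t'],o['ee_pos'].round(1),'close %.2f'%(np.degrees(np.arctan2(y[1],y[0]))%180),'z',R[:,2].round(4),'w %.1f g %.1f'%(o['width'],o['grasp_force']),'F',o['ft_force'].round(1),'q',o['qpos'].round(2)); return o
def need(o,p,c):
    from scipy.spatial.transform import Rotation as Ro
    R=Ro.from_rotvec(o['orientation']).as_matrix(); y=R[:,1]; a=np.degrees(np.arctan2(y[1],y[0]))
    d=(c-a+90)%180-90; zt=np.cross(R[:,2],[0,0,-1])
    print('shift',((np.array(p)-o['ee_pos'])/50).round(3),'turn',d/4,'tilt',np.degrees(zt[:2])/4)
E
python3 -c "
from h import *
o=st(); need(o,[614.2,-292.9,205],69.5)"
```

```text
t 1.35 pos [ 621.5 -300.1  303.9] close 69.69 z [-7.e-04  3.e-04 -1.e+00] w 87.9 g 0.0 F [ 0.2 -0.7  0.9] q [-0.47  0.63  1.54 -0.    0.98  1.46]
shift [-0.145  0.144 -1.977] turn -0.04662680609911263 tilt [-0.00402338 -0.00995142]
```

step_arm([
  [[-0.14,0.14,0,0,0,-0.04,1],[0,0,-0.6,0,0,0,1],[0,0,-0.6,0,0,0,1],[0,0,-0.5,0,0,0,1],[0,0,-0.28,0,0,0,1]],
])

```text
t: 1.98
ee_pos: [611.9, -294.6, 204.2]
orientation: [-3.091, 0.556, 0.004]
ft_force: [-0.5, 0.6, 0.1]
width: 87.8
grasp_force: 0.0
```

step_arm([
  [[0,0,0,0,0,0,0],[0,0,0,0,0,0,0],[0,0,0,0,0,0,0],[0,0,0,0,0,0,0],[0,0,0,0,0,0,0]],
])

```text
t: 2.6
ee_pos: [613.8, -294.3, 207.0]
orientation: [3.092, -0.555, 0.003]
ft_force: [0.7, 2.3, 6.1]
width: 57.5
grasp_force: 29.8
```

```bash
python3 -c "
from h import *
st(); snap('side','side1')"
```

```text
t 2.60 pos [ 613.8 -294.3  207. ] close 69.65 z [ 1.9e-03 -7.0e-04 -1.0e+00] w 57.5 g 29.8 F [0.7 2.3 6.1] q [-0.46  0.75  1.58  0.    0.81  1.46]
```

step_arm([
  [[0,0,0.3,0,0,0,0],[0,0,0.7,0,0,0,0],[0,0,0.9,0,0,0,0],[0,0,0.9,0,0,0,0],[0,0,0.9,0,0,0,0]],
])

```text
t: 3.28
ee_pos: [612.6, -294.4, 392.5]
orientation: [3.092, -0.555, -0.001]
ft_force: [0.4, -0.1, -3.0]
width: 58.0
grasp_force: 29.8
```

step_arm([
  [[-0.3,0.6,0,0,0,0.2,0],[-0.4,0.9,0,0,0,0.2,0],[-0.4,0.9,0,0,0,0.2,0],[-0.4,0.9,0,0,0,0.2,0],[-0.4,0.9,0,0,0,0.2,0]],
])

```text
t: 3.9
ee_pos: [517.0, -83.2, 391.1]
orientation: [3.109, -0.447, 0.0]
ft_force: [-0.2, 0.6, -3.0]
width: 57.6
grasp_force: 29.8
```

step_arm([
  [[-0.22,0.4,0,0,0,0,0],[0,0.06,0,0,0,0,0],[0,0,0,0,0,0,0],[0,0,0,0,0,0,0],[0,0,0,0,0,0,0]],
])

```text
t: 4.53
ee_pos: [507.6, -62.1, 390.5]
orientation: [3.109, -0.449, -0.0]
ft_force: [1.0, 0.0, -2.2]
width: 58.1
grasp_force: 29.8
```

Run:
```python
from h import *
o=st(); need(o,[507.5,-61.3,310],73.4)
a=snap('top','top2');b=snap('side','side2')
c=np.hstack([cv2.resize(np.array(a['pixels'])[160:320,280:440,::-1],(400,400)),cv2.resize(np.array(b['pixels'])[120:280,260:420,::-1],(400,400))])
cv2.imwrite('pics/c2.png',c)
```

```text
t 4.53 pos [507.6 -62.1 390.5] close 73.58 z [-1.e-04 -1.e-04 -1.e+00] w 58.1 g 29.8 F [ 1.   0.  -2.2] q [-0.15  0.28  1.89 -0.    0.98  1.71]
shift [-1.000e-03  1.700e-02 -1.611e+00] turn -0.04450899195217062 tilt [ 0.00134651 -0.00073847]
```

View pics/c2.png

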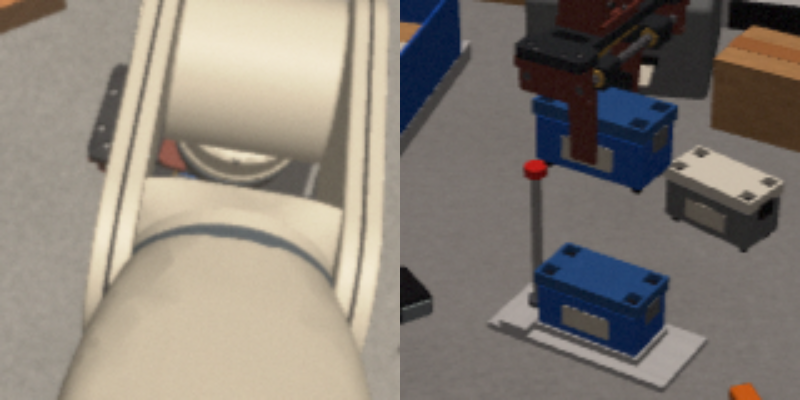

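Run:
```python
from fit import *
np.set_printoptions(suppress=True,precision=2)
print(track(['side2'],[507.5,-61.3,40.5,-.288]))
for z in(215,218,221): print(z,track(['side2'],[507.5,-61.3,z,-.288],skip=[('side2',0),('side2',1)]))
```

```text
(array([507.53, -57.5 ,  40.5 ,  -0.29]), np.float64(0.05603199027194705))
215 (array([507.44, -60.66, 215.  ,  -0.28]), np.float64(0.1835501898213181))
218 (array([506.45, -56.59, 218.  ,  -0.27]), np.float64(0.16064063221332958))
221 (array([505.32, -51.17, 221.  ,  -0.27]), np.float64(0.18298259590659427))
```

step_arm([
  [[0,0,-0.5,0,0,-0.02,0],[0,0.01,-0.7,0,0,-0.02,0],[0,0,-0.5,0,0,0,0],[0,0,-0.3,0,0,0,0],[0,0,-0.1,0,0,0,0]],
])

```text
t: 5.25
ee_pos: [507.2, -61.0, 285.0]
orientation: [-3.109, 0.452, 0.002]
ft_force: [-0.1, -0.7, -3.2]
width: 57.6
grasp_force: 29.8
```

Run:
```python
from fit import *
np.set_printoptions(suppress=True,precision=2)
o=st(); need(o,[507.5,-61.3,272],73.5); b=snap('side','side3')
z=o['ee_pos'][2]-173
for dz in(-2,0,2): print(z,track(['side3'],[507.5,-61.3,z+dz,-.288],skip=[('side3',0),('side3',1)]))
cv2.imwrite('pics/c3.png',cv2.resize(np.array(b['pixels'])[150:270,280:400,::-1],(600,600),interpolation=cv2.INTER_CUBIC))
```

```text
t 5.25 pos [507.2 -61.  285. ] close 73.47 z [-0.  0. -1.] w 57.6 g 29.8 F [-0.1 -0.7 -3.2] q [-0.14  0.44  1.96  0.    0.74  1.72]
shift [ 0.01 -0.01 -0.26] turn 0.007556734759845085 tilt [-0.   -0.01]
112.04038159154089 (array([506.56, -60.78, 110.04,  -0.29]), np.float64(0.10138665397607838))
112.04038159154089 (array([505.92, -57.7 , 112.04,  -0.29]), np.float64(0.1145473504903407))
112.04038159154089 (array([505.28, -54.62, 114.04,  -0.29]), np.float64(0.12779048338214238))
```

View pics/c3.png

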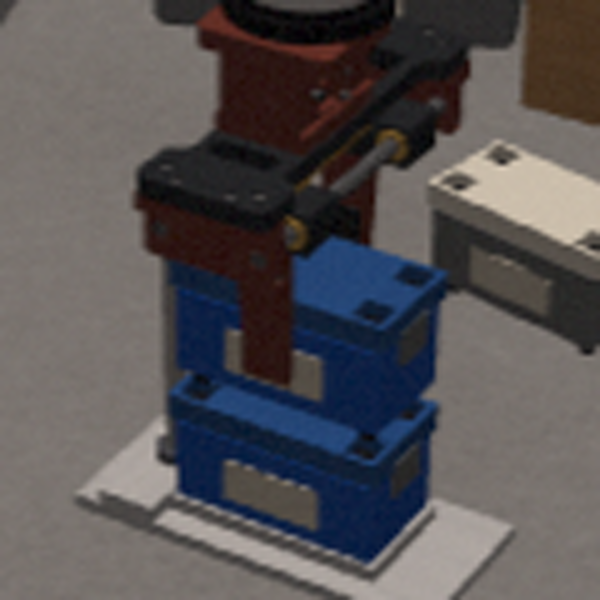

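step_arm([
  [[0.02,-0.01,-0.06,0,0,0,0],[0,0,-0.06,0,0,0,0],[0,0,-0.06,0,0,0,0],[0,0,-0.04,0,0,0,0],[0,0,0,0,0,0,0]],
])

```text
t: 5.92
ee_pos: [508.2, -61.3, 274.6]
orientation: [-3.109, 0.451, 0.0]
ft_force: [0.4, -0.2, -3.6]
width: 57.8
grasp_force: 29.8
```

Feet are inside the recesses (below 279) without resistance; finish the seating.

step_arm([
  [[0,0,-0.03,0,0,0,0],[0,0,-0.02,0,0,0,0],[0,0,-0.02,0,0,0,0],[0,0,0,0,0,0,0],[0,0,0,0,0,0,0]],
])

```text
t: 6.55
ee_pos: [508.4, -61.3, 272.8]
orientation: [3.109, -0.45, 0.002]
ft_force: [-4.1, 1.7, 16.5]
width: 57.9
grasp_force: 29.7
```

step_arm([
  [[0,0,0.01,0,0,0,0.85],[0,0,0,0,0,0,0.85],[0,0,0,0,0,0,0.85],[0,0,0,0,0,0,0.85],[0,0,0.1,0,0,0,0.85]],
])

```text
t: 7.18
ee_pos: [508.1, -61.4, 276.4]
orientation: [-3.109, 0.451, 0.002]
ft_force: [0.6, 0.6, 0.0]
width: 74.7
grasp_force: 0.0
```

Run:
```python
from fit import *
np.set_printoptions(suppress=True,precision=2)
o=st(); b=snap('side','side4')
for z in (94.5,98.5): print(z,track(['side4'],[507.5,-57,z,-.288],skip=[('side4',0),('side4',1)]))
```

```text
t 7.17 pos [508.1 -61.4 276.4] close 73.48 z [-0.  0. -1.] w 74.7 g 0.0 F [0.6 0.6 0. ] q [-0.14  0.46  1.96  0.    0.73  1.72]
94.5 (array([509.23, -62.94,  94.5 ,  -0.29]), np.float64(0.23538215921556116))
98.5 (array([507.96, -56.9 ,  98.5 ,  -0.29]), np.float64(0.20945802955930048))
```

step_arm([
  [[0,0,0.4,0,0,0,0.85],[0,0,0.8,0,0,0,0.85],[0,0,0.8,0,0,0.4,1],[-0.2,0.5,0.3,0,0,1,1],[-0.2,0.9,0,0,0,1,1]],
])

```text
t: 7.85
ee_pos: [488.5, 8.6, 393.6]
orientation: [-3.136, 0.19, -0.006]
ft_force: [1.1, 0.4, -0.8]
width: 87.6
grasp_force: 0.0
```

step_arm([
  [[-0.2,0.9,-0.2,0,0,1,1],[-0.2,0.9,-0.2,0,0,1,1],[-0.2,0.9,-0.2,0,0,1,1],[-0.2,0.9,-0.2,0,0,1,1],[-0.2,0.9,-0.2,0,0,1,1]],
])

```text
t: 8.48
ee_pos: [437.8, 235.1, 341.7]
orientation: [-3.121, -0.361, -0.001]
ft_force: [0.6, 0.3, 0.1]
width: 87.6
grasp_force: 0.0
```

step_arm([
  [[-0.2,0.9,-0.2,0,0,1,1],[-0.1,0.5,-0.2,0,0,1,1],[0,0,0,0,0,1,1],[0,0,0,0,0,1,1],[0,0,0,0,0,0,1]],
])

```text
t: 9.1
ee_pos: [423.2, 303.8, 321.8]
orientation: [-3.041, -0.788, -0.0]
ft_force: [0.5, -1.1, -0.3]
width: 88.0
grasp_force: 0.0
```

Run:
```python
from fit import *
np.set_printoptions(suppress=True,precision=2)
o=st()
m={}
a=snap('top','top5');b=snap('side','side5')
for f in('top0','side0'):
    d=load(f); h=cv2.cvtColor(d['pixels'],cv2.COLOR_RGB2HSV)
    bx=(170,245,215,300) if f=='top0' else (290,350,355,395)
    k=cv2.inRange(h,(15,120,30),(35,255,255))[bx[1]:bx[3],bx[0]:bx[2]]
    m[f]=(d,bx,(cv2.resize(k,None,fx=8,fy=8,interpolation=cv2.INTER_LINEAR)>127).astype(np.uint8))
for f in m:   # each view with height fixed at 23
    d,bx,k=m[f]
    def cost(q):
        r=clipmask(d,[q[0],q[1],23,q[2]],8,bx); return 1-(r&k).sum()/(r|k).sum()
    c=np.array([428,304,.51]); s=minimize(cost,c,method='Nelder-Mead',options=dict(initial_simplex=c+np.vstack([np.zeros(3),np.diag([8,8,.15])]),xatol=.02,fatol=1e-4))
    print(f,s.x,np.degrees(s.x[2]),s.fun)
need(o,[428,304,193],119.1)
c=np.hstack([cv2.resize(np.array(a['pixels'])[195:355,110:270,::-1],(400,400)),cv2.resize(np.array(b['pixels'])[260:420,240:400,::-1],(400,400))])
cv2.imwrite('pics/c5.png',c)
```

```text
t 9.10 pos [423.2 303.8 321.8] close 119.06 z [ 0.  0. -1.] w 88.0 g 0.0 F [ 0.5 -1.1 -0.3] q [0.6  0.39 1.92 0.   0.83 1.66]
top0 [429.81 305.2    0.51] 29.47542476033217 0.05225167678058129
side0 [429.8  306.83   0.51] 29.382252936839905 0.05820085228931138
shift [ 0.1   0.01 -2.58] turn 0.009643557155300186 tilt [-0.  0.]
```

View pics/c5.png

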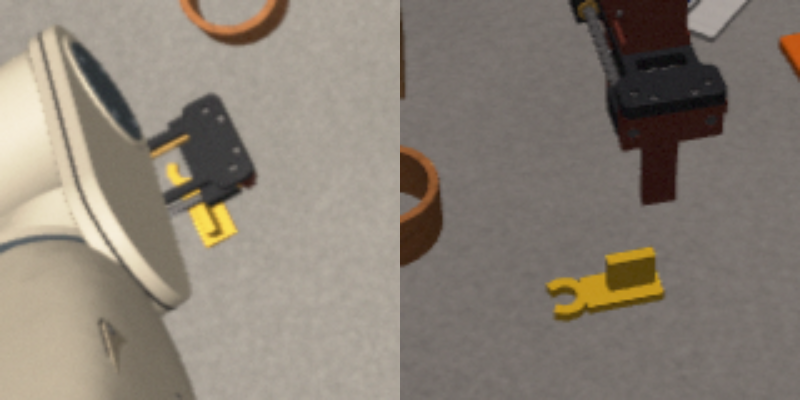

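step_arm([
  [[0.13,0.03,-0.4,0,0,0.08,1],[0,0,-0.7,0,0,0,1],[0,0,-0.7,0,0,0,1],[0,0,-0.5,0,0,0,1],[0,0,-0.27,0,0,0,1]],
])

```text
t: 9.82
ee_pos: [429.6, 304.8, 192.0]
orientation: [3.039, 0.795, -0.002]
ft_force: [-0.9, -0.2, 0.9]
width: 87.5
grasp_force: 0.0
```

step_arm([
  [[0,0,0,0,0,0,0.5],[0,0,0,0,0,0,0.2],[0,0,0,0,0,0,0],[0,0,0,0,0,0,0],[0,0,0,0,0,0,0]],
])

```text
t: 10.45
ee_pos: [429.8, 305.2, 193.5]
orientation: [-3.039, -0.797, -0.001]
ft_force: [0.2, -0.6, 0.3]
width: 40.9
grasp_force: 0.0
```

step_arm([
  [[0,0,0,0,0,0,0],[0,0,0,0,0,0,0],[0,0,0,0,0,0,0],[0,0,0,0,0,0,0],[0,0,0,0,0,0,0]],
])

```text
t: 11.08
ee_pos: [429.7, 305.2, 193.1]
orientation: [-3.039, -0.797, 0.0]
ft_force: [-0.1, 0.2, -0.6]
width: 10.0
grasp_force: 30.0
```

step_arm([
  [[0,0,0.4,0,0,0,0],[0,0,0.8,0,0,0,0],[0,0,0.8,0,0,-0.5,0],[0,-0.3,0.8,0,0,-1,0],[0.08,-0.5,0.8,0,0,-1,0]],
])

```text
t: 11.7
ee_pos: [433.4, 265.0, 374.4]
orientation: [-3.097, -0.528, 0.0]
ft_force: [0.3, 1.0, -0.3]
width: 9.9
grasp_force: 30.0
```

step_arm([
  [[0.1,-0.7,0.5,0,0,-1,0],[0.2,-0.9,0.1,0,0,-1,0],[0.2,-0.9,0,0,0,-1,0],[0.2,-0.9,0,0,0,-1,0],[0.1,-0.9,0,0,0,-1,0]],
])

```text
t: 12.32
ee_pos: [473.8, 48.6, 403.3]
orientation: [3.142, -0.02, 0.001]
ft_force: [0.7, -0.9, -0.5]
width: 9.6
grasp_force: 30.0
```

step_arm([
  [[0.1,-0.9,0,0,0,-1,0],[0.1,-0.7,0,0,0,-1,0],[0,-0.4,0,0,0,-1,0],[0,-0.08,0,0,0,-1,0],[0,0,0,0,0,0,0]],
])

```text
t: 12.95
ee_pos: [483.5, -54.3, 403.0]
orientation: [-3.109, 0.454, 0.001]
ft_force: [-0.1, 0.1, -1.1]
width: 9.8
grasp_force: 30.0
```

Run:
```python
from fit import *
np.set_printoptions(suppress=True,precision=2)
o=st(); need(o,[483.9,-54,330],73.5); b=snap('side','side6')
cv2.imwrite('pics/c6.png',cv2.resize(np.array(b['pixels'])[100:260,260:420,::-1],(600,600),interpolation=cv2.INTER_CUBIC))
```

```text
t 12.95 pos [483.5 -54.3 403. ] close 73.38 z [-0.  0. -1.] w 9.8 g 30.0 F [-0.1  0.1 -1.1] q [-0.14  0.22  1.93  0.    0.99  1.72]
shift [ 0.01  0.01 -1.46] turn 0.029272197736929684 tilt [-0. -0.]
```

View pics/c6.png

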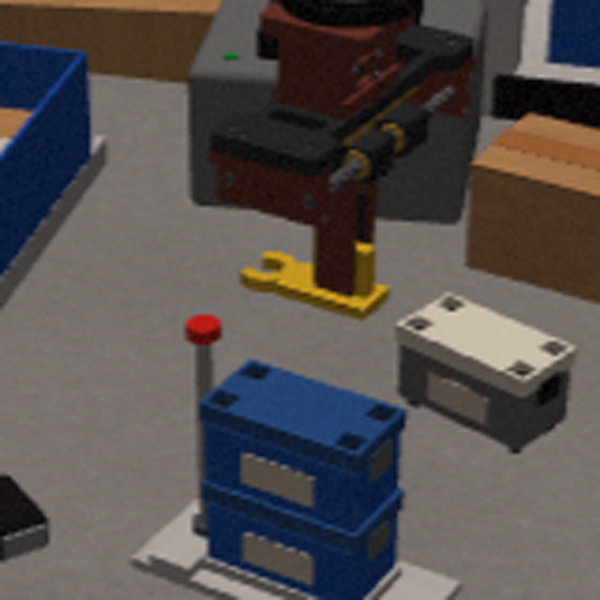

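Run:
```python
from fit import *
np.set_printoptions(suppress=True,precision=2)
print(track(['side6'],[508,-57,98.5,-.288]))
d=load('side6'); bx=(315,155,375,190); h=cv2.cvtColor(d['pixels'],cv2.COLOR_RGB2HSV)[bx[1]:bx[3],bx[0]:bx[2]]
y=cv2.inRange(h,(15,120,30),(35,255,255)); red=cv2.inRange(h,(0,90,10),(13,255,255))|cv2.inRange(h,(165,90,10),(180,255,255))
up=lambda k:(cv2.resize(k,None,fx=8,fy=8,interpolation=cv2.INTER_LINEAR)>127).astype(np.uint8)
k=up(y); ok=1-(up(cv2.dilate(red,np.ones((3,3))))&(1-k))
ok[:, :]=ok
def cost(q):
    r=clipmask(d,[q[0],q[1],233,q[2]],8,bx); return 1-(r&k&ok).sum()/((r|k)&ok).sum()
c=np.array([483.5,-51,-.288]); s=minimize(cost,c,method='Nelder-Mead',options=dict(initial_simplex=c+np.vstack([np.zeros(3),np.diag([6,6,.1])]),xatol=.02,fatol=1e-4))
print(s.x,np.degrees(s.x[2]),s.fun)
u=np.array([[np.cos(-.288),np.sin(-.288)],[-np.sin(-.288),np.cos(-.288)]])
print('offset along/across',u@(s.x[:2]-[483.5,-54.3]))
hd=cv2.inRange(cv2.cvtColor(d['pixels'],cv2.COLOR_RGB2HSV),(0,170,100),(8,255,255))[180:195,305:322]
print(np.argwhere(hd).mean(0)+[180,305])
```

```text
(array([507.89, -57.3 ,  98.5 ,  -0.3 ]), np.float64(0.22942645989130028))
[484.34 -54.86  -0.27] -15.205803021621909 0.060566696435820466
offset along/across [ 0.97 -0.29]
[186.08 313.69]
```

step_arm([
  [[0,0,-0.4,0,0,0,0],[0,0,-0.6,0,0,0,0],[0,0,-0.3,0,0,0,0],[0,0,-0.18,0,0,0,0],[0,0,0,0,0,0,0]],
])

```text
t: 13.62
ee_pos: [483.8, -53.7, 329.0]
orientation: [-3.109, 0.453, 0.001]
ft_force: [-0.2, 0.4, -0.5]
width: 9.8
grasp_force: 30.0
```

Run:
```python
from fit import *
np.set_printoptions(suppress=True,precision=2)
o=st(); need(o,[527,-66.8,328],73.5); b=snap('side','side7'); a=snap('top','top7')
A=cv2.resize(np.array(b['pixels'])[150:230,290:370,::-1],(400,400),interpolation=cv2.INTER_CUBIC)
B=cv2.resize(np.array(a['pixels'])[160:240,330:410,::-1],(400,400),interpolation=cv2.INTER_CUBIC)
cv2.imwrite('pics/c7.png',np.hstack([A,B]))
```

```text
t 13.62 pos [483.8 -53.7 329. ] close 73.43 z [-0.  0. -1.] w 9.8 g 30.0 F [-0.2  0.4 -0.5] q [-0.14  0.34  1.99  0.    0.82  1.72]
shift [ 0.86 -0.26 -0.02] turn 0.016402783606224602 tilt [-0.   -0.01]
```

View pics/c7.png

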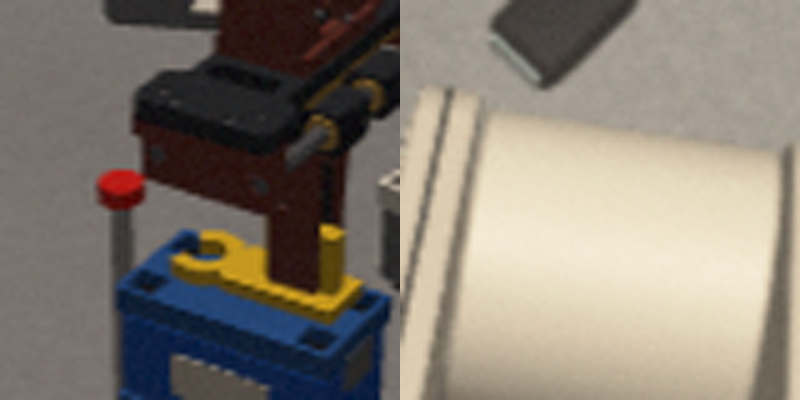

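step_arm([
  [[0.12,-0.037,0,0,0,0.01,0],[0.12,-0.037,0,0,0,0,0],[0.12,-0.037,0,0,0,0,0],[0.06,-0.018,0,0,0,0,0],[0,0,0,0,0,0,0]],
])

```text
t: 14.35
ee_pos: [504.9, -60.4, 329.1]
orientation: [-3.109, 0.453, 0.0]
ft_force: [0.4, -1.2, 0.1]
width: 10.1
grasp_force: 30.0
```

step_arm([
  [[0.08,-0.024,0,0,0,0,0],[0.08,-0.024,0,0,0,0,0],[0.08,-0.024,0,0,0,0,0],[0.06,-0.018,0,0,0,0,0],[0,0,0,0,0,0,0]],
])

```text
t: 14.98
ee_pos: [520.0, -64.9, 329.2]
orientation: [3.109, -0.452, 0.0]
ft_force: [-0.3, -0.1, -0.4]
width: 9.7
grasp_force: 30.0
```

Run:
```python
from fit import *
np.set_printoptions(suppress=True,precision=3)
o=st(); need(o,[527,-66.8,325],73.5); b=snap('side','side8')
A=cv2.resize(np.array(b['pixels'])[170:220,295:360,::-1],(780,600),interpolation=cv2.INTER_CUBIC)
cv2.imwrite('pics/c8.png',A)
```

```text
t 14.97 pos [520.  -64.9 329.2] close 73.44 z [ 0. -0. -1.] w 9.7 g 30.0 F [-0.3 -0.1 -0.4] q [-0.15  0.38  1.91 -0.    0.85  1.71]
shift [ 0.141 -0.039 -0.083] turn 0.014702372803185426 tilt [0.001 0.002]
```

View pics/c8.png

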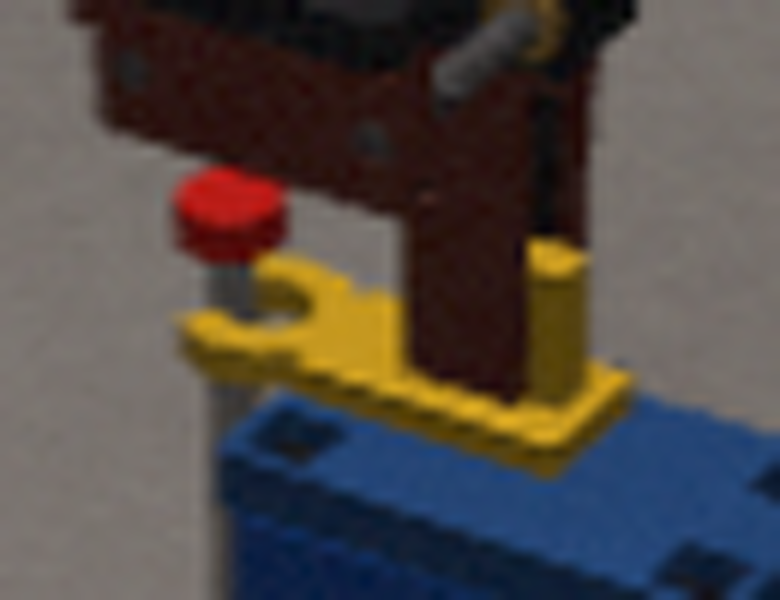

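step_arm([
  [[0.07,-0.02,0,0,0,0,0],[0.07,-0.02,0,0,0,0,0],[0,0,-0.04,0,0,0,0],[0,0,-0.03,0,0,0,0],[0,0,0,0,0,0,0]],
])

```text
t: 15.65
ee_pos: [526.5, -66.8, 325.4]
orientation: [-3.109, 0.452, 0.001]
ft_force: [0.0, 0.6, 0.2]
width: 9.8
grasp_force: 30.0
```

step_arm([
  [[0,0,-0.02,0,0,0,0],[0,0,-0.01,0,0,0,0],[0,0,0,0,0,0,0],[0,0,0,0,0,0,0],[0,0,0,0,0,0,0]],
])

```text
t: 16.27
ee_pos: [526.7, -66.8, 324.2]
orientation: [-3.109, 0.452, -0.0]
ft_force: [0.0, -0.8, 0.2]
width: 9.5
grasp_force: 30.0
```

step_arm([
  [[0,0,-0.01,0,0,0,0],[0,0,-0.01,0,0,0,0],[0,0,0,0,0,0,0],[0,0,0,0,0,0,0],[0,0,0,0,0,0,0]],
])

```text
t: 16.9
ee_pos: [526.7, -66.8, 324.1]
orientation: [3.109, -0.452, 0.001]
ft_force: [-3.1, 0.1, 9.8]
width: 9.9
grasp_force: 30.0
```

Contact with the lid (10 N). Release, opening partly, then lift.

step_arm([
  [[0,0,0.01,0,0,0,0.35],[0,0,0,0,0,0,0.35],[0,0,0,0,0,0,0.35],[0,0,0,0,0,0,0.35],[0,0,0.1,0,0,0,0.35]],
])

```text
t: 17.52
ee_pos: [526.6, -66.8, 328.5]
orientation: [-3.109, 0.452, 0.002]
ft_force: [0.4, 0.0, 0.7]
width: 30.9
grasp_force: 0.0
```

step_arm([
  [[0,0,0.3,0,0,0,0.35],[0,0,0.6,0,0,0,0.35],[0,0,0.8,0,0,0,0.35],[-0.4,0.5,0.6,0,0,0,0.35],[-0.5,0.8,0,0,0,0,0.35]],
])

```text
t: 18.15
ee_pos: [482.1, -1.7, 447.3]
orientation: [-3.108, 0.455, -0.01]
ft_force: [-0.4, -0.1, -0.1]
width: 31.0
grasp_force: 0.0
```

step_arm([
  [[-0.3,0.9,0,0,0,0,0.35],[0,0.9,0,0,0,0,0.35],[0,0.9,0,0,0,0,0.35],[0,0.6,0,0,0,0,0.35],[0,0,0,0,0,0,0.35]],
])

```text
t: 18.77
ee_pos: [466.6, 164.6, 444.7]
orientation: [-3.109, 0.448, -0.002]
ft_force: [0.7, -0.2, 0.2]
width: 30.8
grasp_force: 0.0
```

Run:
```python
from fit import *
st(); b=snap('side','side9'); a=snap('top','top9')
A=cv2.resize(np.array(b['pixels'])[165:265,290:390,::-1],(400,400),interpolation=cv2.INTER_CUBIC)
B=cv2.resize(np.array(a['pixels'])[190:290,315:415,::-1],(400,400),interpolation=cv2.INTER_CUBIC)
cv2.imwrite('pics/c9.png',np.hstack([A,B]))
```

```text
t 18.77 pos [466.6 164.6 444.7] close 73.62 z [ 1.4e-03  5.0e-04 -1.0e+00] w 30.8 g 0.0 F [ 0.7 -0.2  0.2] q [0.32 0.18 1.87 0.   1.09 2.17]
```

View pics/c9.png

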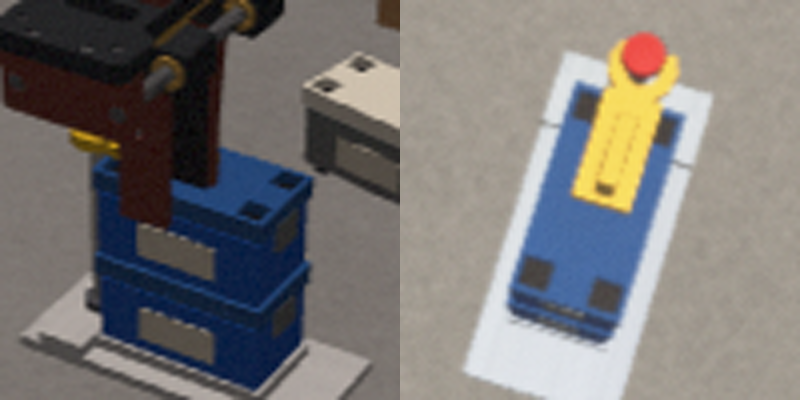

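Run:
```python
from fit import *
np.set_printoptions(suppress=True,precision=2)
d=load('top9'); bx=(345,190,400,250); h=cv2.cvtColor(d['pixels'],cv2.COLOR_RGB2HSV)[bx[1]:bx[3],bx[0]:bx[2]]
up=lambda k:(cv2.resize(k,None,fx=8,fy=8,interpolation=cv2.INTER_LINEAR)>127).astype(np.uint8)
k=up(cv2.inRange(h,(18,110,40),(35,255,255))); red=up(cv2.dilate(cv2.inRange(h,(0,150,80),(12,255,255))|cv2.inRange(h,(172,150,80),(180,255,255)),np.ones((3,3)))); ok=1-(red&(1-k))
def cost(q):
    r=clipmask(d,[q[0],q[1],154,q[2]],8,bx); return 1-(r&k&ok).sum()/((r|k)&ok).sum()
c=np.array([527,-66.8,-.288]); s=minimize(cost,c,method='Nelder-Mead',options=dict(initial_simplex=c+np.vstack([np.zeros(3),np.diag([6,6,.1])]),xatol=.02,fatol=1e-4))
x=s.x; bore=x[:2]+50*np.array([np.cos(x[2]),np.sin(x[2])]); print(x,s.fun,'bore',bore,'rod',[575,-81])
print('box',track(['top9'],[507.5,-61.3,98.5,-.288],skip=[('top9',0),('top9',1)]))
```

```text
[527.42 -68.99  -0.29] 0.05883833440532449 bore [575.35 -83.23] rod [575, -81]
box (array([508.77, -60.06,  98.5 ,  -0.26]), np.float64(0.18957426932007593))
```

The bore encircles the rod within about 2 mm, and the top box sits at stacked height over the base; nothing is touched. I'm handing in.

```bash
python3 -c "
from h import *
print(ctrl.close_job())"
```

```text
the job is handed in; nothing more can be done
None
```

The blue box is stacked with its feet in the recesses of the lid below, the yellow clip lies flat on the top lid around the rod under its red head, and everything is released; I handed the job in at about 19 s, and the hand-in returned no verdict.

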